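Pass the slide stage through the viewing lamp

TASK

Three specimen slides lie on the metal stage, which sits in the notches on the left side of the lamp arch. Lift the stage out of its notches by the block knob at its free end, set it down seated in the middle notches so that the slides are under the lamp, and let go of it for a moment; then take it by the other knob, lift it again and drop it fully home in the notches on the right side, feeling for them because that notch block is adjustable. Keep the stage about level and the same way round, and leave the other things on the counter where they are.

Things in the scene. Friction and masses are not known exactly. Their poses are not given: they have to be found in the camera images.
- bed: Fixed grey bed on the counter: base 180 (x) x 420 (y) x 12 mm, origin under its centre; y runs along it, to the left seen from the robot. Two aluminium rails along y (centres x = +-26, each 18 wide, tops 44 mm above the counter), each with five notches open at the top, 18 deep, 15 wide at y = -85, 85, 170, 47 wide at y = 0, and 15 wide near y = -170 (see bed_out). Stays put in a run; place and yaw vary between runs.
- bed_load (a point): Where point stage_mid lies when the stage sits in the left-hand (loading) notches: in the bed's frame y = +85 mm, 48 mm above the counter. Axes as the bed's.
- bed_lamp (a point): Where stage_mid lies when the stage sits in the middle notches (bed y = 0, 48 mm up), under the white lamp arch that straddles the rails. Arch: 28 mm wide along y, posts at x = -76 and +76 mm (18 mm thick), beam underside 136 mm and top 162 mm above the counter. A knob under the beam is out of a hand's reach. Axes as the bed's.
- bed_out (a point): Where stage_mid lies when the stage sits in the right-hand (hand-over) notches: in the bed's frame y = -85 mm, 48 mm up; only nominal. The end notches there are in an adjustable block (a dark side plate on each rail) clamped anywhere within 16 mm either way of y = -170 mm, so the stage seats up to 16 mm (plus play) from this point along y: find the notch by touch or sight. Axes as the bed's.
- stage_mid (a point): Centre of the loose stage's steel plate: 90 mm (x), 196 mm (y), 8 mm thick, about 0.3 kg. y runs along it towards knob_a, z up. Seated, the plate lies on the rail tops; out of the notches it rides on its rods 13 mm higher. Three glass slides lie fixed on the plate between the knobs.
- stage: The same stage; origin at the centre of the plate's underside, 4 mm below stage_mid. Below the plate: a keel 28 mm wide, 26 mm deep, with 3 mm play each side between the rails, and two 12 mm round cross rods at y = -85 and +85 mm reaching 13 mm below the plate, which drop into the 15 mm notches with 1.5 mm play each side.
- knob_a (a point): Centre of the black block knob at the stage's left (+y) end, 85 mm from stage_mid and 25 mm above it: 44 mm (x), 26 mm (y), 42 mm tall, standing on the plate; seated, its centre is 73 mm and its top 94 mm above the counter. Clear of the arch at the start.
- knob_b (a point): Centre of the identical knob at the stage's right (-y) end. Under the arch at the start. With the stage in the middle notches both knobs are clear of the arch (71 mm from knob centre to arch face); in the right-hand notches knob_a is under the arch or right beside it.
- jar_center (a point): Bystander: centre of a white lidded jar, 70 mm across, 75 mm tall, beyond the bed. Leave it.
- bottle_center (a point): Bystander: centre of a clear bottle, 60 mm across, 150 mm tall, beyond the bed. Leave it.
- bowl_center (a point): Bystander: centre of a steel bowl, 130 mm across, 50 mm tall, right of the bed. Leave it.
- kit_box: Bystander: open cardboard kit box, 260 x 200 x 70 mm with its lid up at 0.22 m, left of the bed; fixed. Origin under its centre.

How it is judged:
On the way, in this order (a step that is already met when the one before it is completed fails the run):
1. the stage is lifted clear of the left-hand notches (z of stage_mid in the frame of bed_load above 0.011 m), for 0.1 s.
2. the stage rests seated in the middle notches, under the lamp, and the fingers have let go (x of stage_mid in the frame of bed_lamp between -0.008 and 0.008 m and y of stage_mid in the frame of bed_lamp between -0.005 and 0.005 m and z of stage_mid in the frame of bed_lamp between -0.005 and 0.005 m and angle between the y axis of stage_mid and the y axis of bed_lamp, either way round below 0.06 rad and y of knob_b in the frame of bed_lamp below -0.05 m and contact force between the fingers and stage below 0.3 N and linear speed of stage below 0.02 m/s), for 0.3 s.
3. the stage is lifted out of the middle notches again (z of stage_mid in the frame of bed_lamp above 0.011 m), for 0.1 s.
At the end, for the whole second after the job is handed in: The stage is seated in the right-hand notches: stage_mid within 8 mm across, 20 mm along (the block is adjustable) and 5 mm in height of bed_out, parallel to the rails within 0.06 rad, knob_b still at the right-hand end, released and at rest (x of stage_mid in the frame of bed_out between -0.008 and 0.008 m and y of stage_mid in the frame of bed_out between -0.02 and 0.02 m and z of stage_mid in the frame of bed_out between -0.005 and 0.005 m and angle between the y axis of stage_mid and the y axis of bed_out, either way round below 0.06 rad and y of knob_b in the frame of bed_out below -0.05 m and contact force between the fingers and stage below 0.3 N and linear speed of stage below 0.02 m/s); the robot touches nothing.
It fails at once if the stage is tipped more than 0.35 rad from level (angle between stage_mid's own z axis and vertical above 0.35 rad).
It fails at once if a bystander is moved more than 20 mm (distance of any of jar_center, bottle_center, bowl_center from where it was at the start of the episode above 0.02 m).
It also fails if it takes over 67 s, if anything falls off the work surface, if the arm or the gripper's body presses on something with over 40 N, if the wrist force passes 120 N, or if a joint passes its speed limit or range.

ROBOT

A 6-joint arm with a two-finger parallel gripper is mounted at the origin on the work surface. World frame = base frame: x ahead of the robot, y to its left, z up, the work surface at z = 0. Lengths are in m, angles in rad, forces in N, time in s.
With the tool pointing down it reaches from about 0.225 to 0.875 m from the base axis. Payload 3.4 kg.
Tool frame: the origin (TCP) lies at the very end of the fingers, on their centre line; the grasp point (between the pads) lies 19 mm behind it; x points along the fingers, z is the direction in which the jaws open and shut, and the axes are right-handed (so a half turn about x gives the same grasp; the last joint's range is limited). The gripper opens to 85 mm and grips with 20 to 120 N. Pads are 22 mm wide; open, the fingers measure 114 mm over their backs; the gripper's body (76 mm by 85 mm) begins 54 mm behind the grasp point. The pads swing forward as they close: fully open they stand 13 mm farther back than shut.
Start: joints at [1.02, 0.276, 1.505, -0, 1.361, -0.121], TCP at [0.24, 0.523, 0.231] pointing down, gripper open.
Joint ranges: [-2.89, 2.89], [-0.75, 2.08], [0.22, 2.7], [-1.18, 4.32], [0.11, 2.71], [-2.7, 2.7]. Speed limits (rad/s): [2.57, 2.57, 3.14, 3.14, 3.14, 3.14].

INTERFACE

Orientations are given as a unit quaternion [w, x, y, z].
In Python, from rig import manip, viewer, finder gives the robot as it stands.
- The arm moves only by the tool move_arm, never from a script. Its argument "rows" is a list of rows, each a list of 3 entries, a list of its own where there are three numbers: the shift along the tool's x, y, z in mm, then the turn about the tool's x in rad, then the finger opening in mm, from 0 to 85.4. A call has 1 to 8 rows; each row is the pose to reach, as a shift and turn from the pose measured when the call began, along the tool's axes at that moment; what a row does not reach only later rows make up. A row lasts 1/12 s, in which the tool goes at most 41.7 mm and 7.16 degrees, less where a joint would pass 70% of its speed; a pose out of reach is approached as far as the arm can. A call with a gripper value outside its range is refused whole. The fingers move at their own pace and stop on an object; "force" is the grip in N (left out, the last holds). Time passes only in rows, so rows that repeat a pose let the fingers close. It gives the time, the measured TCP pose, the force and the opening at its end, in the units of the state.
- manip.get_state(): the state, without advancing time (a new reading comes with each control period).
- viewer.get_image(name): name is "side" or "top"; returns the picture (420x560x3 uint8, red, green, blue); there is no depth.
- viewer.get_calibration(name): a dict with "mtx" (3x3 intrinsics, pixels), "R" (3x3) and "t" (3): a world point X has camera coordinates R X + t. Camera axes: x right, y down, z forward; pixel columns grow to the right and rows downward; lengths in m; the calibration is good to about 2 mm. A picture is of the moment at which its call begins. get_calibration takes no time and is no camera call.
- manip.sign_off(): hands the job in, once; it reports no verdict.
Trained networks look in the newest picture that a camera, given by its name, has taken for a name from the list of things; names that differ only in an ending like _2 or _b are one class to them, and where a whole thing is asked for, a point or a joint stands for the part that bears it (a point fixed in the world has none). Each returns a list of dicts, best first, with "score" (0 to 1); they miss things now and then, are a little off and sometimes report something else, mostly with a low value. They report only what shows in the picture. A call takes as long as a camera call.
- finder.look_for(target, camera): "centre" ([column, row] in pixels, amid what is visible of it).
- finder.trace(target, camera): "mask" (420x560 bool, what is visible of it) and "centre" ([column, row] in pixels, amid what is visible of it).
The state is a dict: "clock": time; "qpos": joint angles; "qd": joint speeds; "effort": joint torques, N m; "position": TCP position; "ee_rot": TCP orientation; "contact_force": force on the tool from outside, world axes, zero at the start; "moment": the same for the moment, N m; "width": finger opening in m.
Only numpy, scipy, OpenCV 4.12 (cv2) and the standard library are available. Lean on these libraries where they do the work, as an engineer would, in place of code of your own. Each camera call takes 0.05 s, during which the arm holds its last target.

## Working session

There is one attempt and no reset: what is moved stays moved. The work goes in short steps, Python scripts to look and compute and a tool call to move; the robot and the scene stay as the last step left them, time stands still between calls to the robot, and variables do not carry over. Pictures are saved under pics/ and viewed, and the job is handed in when it is done.

Besides the shell and the picture viewer there is one more tool, called by a JSON object that holds its "op" and its "data". move_arm: Moves the arm, as the interface text tells. Its arguments: {"type":"object","properties":{"rows":{"type":"array"},"force":{"type":"number"}},"required":["rows"]}

```bash
ls; mkdir -p pics
python3 - <<'E'
from rig import manip, viewer, finder
import cv2
s=manip.get_state(); print(s)
for n in("side","top"):
    im=viewer.get_image(n); cv2.imwrite(f"pics/{n}0.png",im[:,:,::-1])
    c=viewer.get_calibration(n); print(n,c)
    for t in ("knob_a","stage","bed"):
        for d in finder.look_for(t,n)[:3]: print(t,n,d)
E
```

```text
pics
{'clock': 0.0, 'qpos': array([ 1.02001532e+00,  2.76586067e-01,  1.50614861e+00,  3.13117767e-05,
        1.36068791e+00, -1.20974029e-01]), 'qd': array([ 0.00183118,  0.00033861,  0.00062818, -0.00062727,  0.00070785,
       -0.00187116]), 'effort': array([-9.12247215e-04, -4.16771793e+01, -2.45805305e+01,  4.11824328e-05,
        1.10262766e-02,  2.07616367e-06]), 'position': array([0.23930062, 0.52225383, 0.23043863]), 'ee_rot': array([ 0.59453866, -0.38214119,  0.59571347,  0.38159842]), 'contact_force': array([-0.41115639,  0.23395342,  0.41069256]), 'moment': array([ 3.06489165e-02, -2.24533912e-02, -1.05680779e-06]), 'width': 0.08559868486802515}
side {'mtx': array([[433.74308839,   0.        , 277.90912045],
       [  0.        , 433.74308839, 203.51995435],
       [  0.        ,   0.        ,   1.        ]]), 'R': array([[ 0.94237263, -0.33417006,  0.01625409],
       [-0.22989779, -0.68208646, -0.69419383],
       [ 0.24306549,  0.65045248, -0.71960457]]), 't': array([-0.56984668,  0.20185026,  1.18705908])}
knob_a side {'centre': [263.4, 218.0], 'score': 0.92}
stage side {'centre': [261.4, 218.1], 'score': 0.6}
bed side {'centre': [269.1, 249.8], 'score': 0.6}
top {'mtx': array([[476.80140924,   0.        , 281.895505  ],
       [  0.        , 476.80140924, 212.51440646],
       [  0.        ,   0.        ,   1.        ]]), 'R': array([[-0.00736095, -0.99995504,  0.00597773],
       [-0.99461311,  0.00670327, -0.10343993],
       [ 0.10339521, -0.00670695, -0.99461774]]), 't': array([0.01885215, 0.64209183, 1.55819667])}
knob_a top {'centre': [277.0, 233.8], 'score': 0.72}
stage top {'centre': [274.9, 235.7], 'score': 0.71}
stage top {'centre': [314.4, 244.6], 'score': 0.37}
bed top {'centre': [315.1, 245.5], 'score': 0.82}
```

View pics/side0.png

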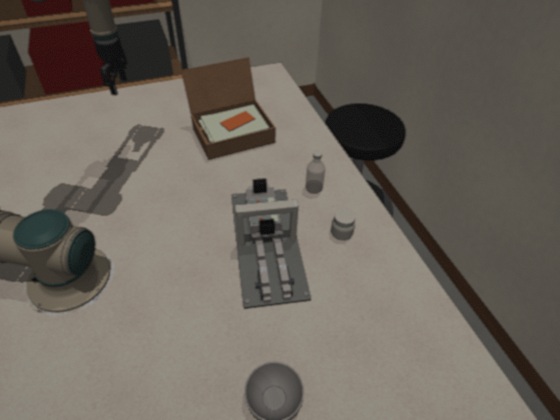

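View pics/top0.png

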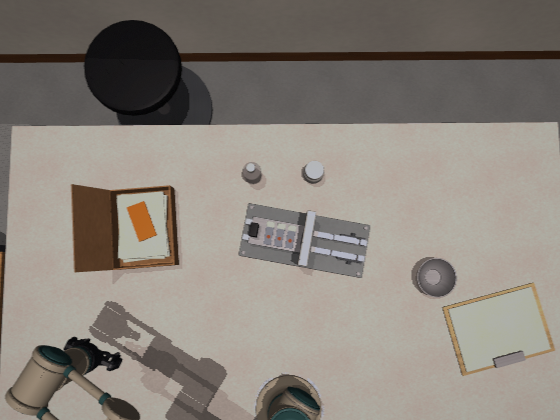

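The top picture shows the bed around (305,240), the loose stage's knob_a at (253,229), the arch at (308,238) and the jar and bottle at (314,172) and (252,172). The side picture shows knob_a at (260,186) and knob_b at (267,227), seen through the arch.

Run:
```python
import cv2
t=cv2.imread("pics/top0.png")[195:285,230:380]; cv2.imwrite("pics/tc.png",cv2.resize(t,None,fx=5.3,fy=5.3,interpolation=cv2.INTER_CUBIC))
s=cv2.imread("pics/side0.png")[170:310,220:320]; cv2.imwrite("pics/sc.png",cv2.resize(s,None,fx=4.2,fy=4.2,interpolation=cv2.INTER_CUBIC))
```

```text
(no output)
```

View pics/tc.png

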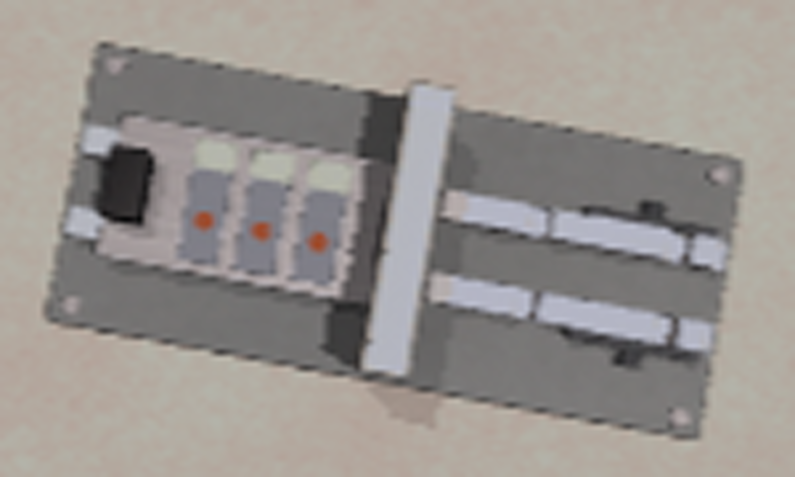

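View pics/sc.png

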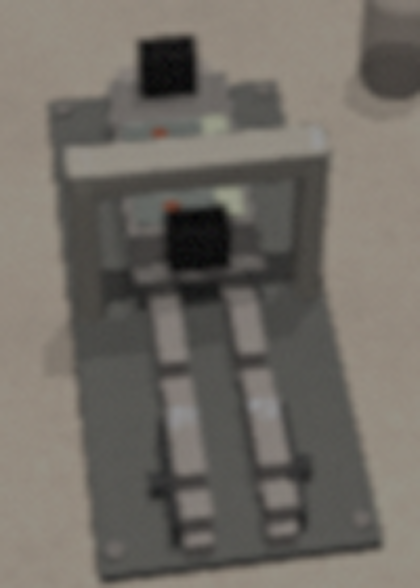

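```bash
cat > h.py <<'E'
import numpy as np, cv2
from scipy.optimize import least_squares
from rig import viewer
CAL={n:viewer.get_calibration(n) for n in("top","side")}
def proj(P,n):
    c=CAL[n]; q=np.atleast_2d(P)@c["R"].T+c["t"]; q=q@c["mtx"].T; return q[:,:2]/q[:,2:]
def ray(uv,n,z):
    c=CAL[n]; C=-c["R"].T@c["t"]; d=c["R"].T@np.linalg.inv(c["mtx"])@np.array([uv[0],uv[1],1.]); return C+d*(z-C[2])/d[2]
def bed2w(p,P):
    P=np.atleast_2d(P); c,s=np.cos(p[2]),np.sin(p[2])
    return np.c_[p[0]+c*P[:,0]-s*P[:,1],p[1]+s*P[:,0]+c*P[:,1],P[:,2]]
E
cat > fit.py <<'E'
from h import *
T=lambda u,v:((u+.5)/5.3-.5+230,(v+.5)/5.3-.5+195)
S=lambda u,v:((u+.5)/4.2-.5+220,(v+.5)/4.2-.5+170)
obs=[("top",T(98,44),(.09,.21,.012)),("top",T(742,160),(.09,-.21,.012)),("top",T(697,437),(-.09,-.21,.006)),("top",T(46,322),(-.09,.21,.012)),
("top",T(548,222),(.026,-.085,.044)),("top",T(535,303),(-.026,-.085,.044)),
("top",T(412,82),(.085,.014,.162)),("top",T(455,88),(.085,-.014,.162)),("top",T(405,375),(-.085,-.014,.162)),("top",T(362,368),(-.085,.014,.162)),
("side",S(50,103),(-.09,.21,.012)),("side",S(275,85),(.09,.21,.012)),("side",S(380,545),(.09,-.21,.008)),("side",S(102,578),(-.09,-.21,.006))]
def f(p,cams=("top","side")): return np.concatenate([proj(bed2w(p,X),n)[0]-uv for n,uv,X in obs if n in cams])
for cams in (("top",),("side",),("top","side")):
    r=least_squares(f,[.45,0,-.17],args=(cams,),loss="soft_l1"); print(cams,r.x,np.abs(r.fun).max()); 
print(r.fun.reshape(-1,2).round(1))
p=r.x
for u,v,x in((686,247,.026),(673,327,-.026)):
    w=ray(T(u,v),"top",.044)-[p[0],p[1],0]; c,s=np.cos(p[2]),np.sin(p[2]); print("adj",c*w[0]+s*w[1],-s*w[0]+c*w[1])
for y in(.17,0.,-.17): print(y,bed2w(p,[0,y,.073]))
print(proj(bed2w(p,[[0,.17,.094]]),"top"),T(128,185))
E
python3 fit.py
```

```text
('top',) [ 0.55143677 -0.06094603 -0.18368126] 1.4772697360002667
('side',) [ 0.54873358 -0.06027911 -0.19262708] 1.5091180559864483
('top', 'side') [ 0.55078882 -0.0607897  -0.187387  ] 2.2311113937203686
[[-0.1 -0.1]
 [ 0.7  0.2]
 [ 0.2  0.8]
 [-0.3 -0.1]
 [-1.4 -0. ]
 [-1.6  0.3]
 [-0.  -0.3]
 [ 0.9  0.2]
 [ 0.7  0.9]
 [-0.3  0.5]
 [-0.3 -0.6]
 [ 0.9 -1.6]
 [ 2.2 -0.2]
 [ 0.3  1. ]]
adj 0.026852680316388704 -0.17655593388971336
adj -0.02351110363369261 -0.17667564168090047
0.17 [[0.5824585  0.10623434 0.073     ]]
0.0 [[ 0.55078882 -0.0607897   0.073     ]]
-0.17 [[ 0.51911913 -0.22781374  0.073     ]]
[[253.39686028 229.3314158 ]] (253.74528301886792, 229.5)
```

```bash
cat >> h.py <<'E'
from scipy.spatial.transform import Rotation as Rot
from rig import manip
BED=np.array([.55079,-.06079,-.1874])
def tool(target_bed=None,p=BED):
    s=manip.get_state(); q=s["ee_rot"]; R=Rot.from_quat([q[1],q[2],q[3],q[0]]).as_matrix()
    b=R.T@np.array([-np.sin(p[2]),np.cos(p[2]),0]) # bed y in tool axes
    bx=R.T@np.array([np.cos(p[2]),np.sin(p[2]),0])
    pos=s["position"]; c,sn=np.cos(p[2]),np.sin(p[2]); w=pos-[p[0],p[1],0]
    print("t",round(float(s["clock"]),2),"tcp bed mm",(1e3*np.array([c*w[0]+sn*w[1],-sn*w[0]+c*w[1],w[2]])).round(1),"F",s["contact_force"].round(1),"M",s["moment"].round(2),"w",(1e3*s["width"]).round(1))
    print("toolx world",R[:,0].round(3),"bedy in tool",b.round(3),"bedx in tool",bx.round(3),"turn",np.arctan2(-b[1],b[2]).round(4), np.arctan2(b[1],-b[2]).round(4))
    if target_bed is not None:
        d=bed2w(p,np.array(target_bed)/1e3)[0]-pos; print("shift mm",(1e3*R.T@d).round(1))
    return s,R
E
python3 - <<'E'
from h import *
tool([0,170,200]);tool([0,170,130]); print(manip.get_state()["qpos"])
E
sed -i '$a for u,v in((548,222),(535,303)):\n    w=ray(T(u,v),"top",.044)-[p[0],p[1],0]; print("n85",-s*w[0]+c*w[1])' fit.py; python3 fit.py | tail -2
```

```text
n85 -0.08941414667797112
n85 -0.0899256045096524Traceback (most recent call last):
  File "<stdin>", line 2, in <module>
  File "h.py", line 20, in tool
    print("t",round(float(s["clock"]),2),"tcp bed mm",(1e3*np.array([c*w[0]+sn*w[1],-sn*w[0]+c*w[1],w[2]])).round(1),"F",s["contact_force"].round(1),"M",s["moment"].round(2),"w",(1e3*s["width"]).round(1))
                                                                                                                                                                                  ^^^^^^^^^^^^^^^^^^^^^^
AttributeError: 'float' object has no attribute 'round'
```

```bash
sed -i 's/(1e3\*s\["width"\]).round(1)/round(1e3*s["width"],1)/' h.py
python3 - <<'E'
from h import *
tool([0,170,200]);tool([0,170,130]); print(manip.get_state()["qpos"])
E
```

```text
t 0.4 tcp bed mm [-414.5  515.3  231.2] F [ 0.3 -0.2 -0.7] M [-0.01  0.01 -0.02] w 85.1
toolx world [-0. -0. -1.] bedy in tool [-0.     0.24   0.971] bedx in tool [-0.    -0.971  0.24 ] turn -0.2424 2.8992
shift mm [  31.2 -485.2 -235.7]
t 0.4 tcp bed mm [-414.5  515.3  231.2] F [ 0.3 -0.2 -0.7] M [-0.01  0.01 -0.02] w 85.1
toolx world [-0. -0. -1.] bedy in tool [-0.     0.24   0.971] bedx in tool [-0.    -0.971  0.24 ] turn -0.2424 2.8992
shift mm [ 101.2 -485.2 -235.7]
[ 1.02002086e+00  2.76006794e-01  1.50507617e+00  1.20018860e-05
  1.36070624e+00 -1.21005426e-01]
```

{"op": "move_arm", "data": {"rows": [[[0,-38,-18],-0.03,62],[[0,-76,-37],-0.06,62],[[0,-114,-55],-0.09,62],[[0,-152,-74],-0.12,62],[[0,-190,-92],-0.15,62],[[0,-228,-111],-0.18,62],[[0,-266,-129],-0.21,62],[[0,-303,-147],-0.242,62]], "force": 60}}

```text
clock: 1.07
position: [0.4525, 0.2638, 0.2315]
ee_rot: [0.545, -0.451, 0.544, 0.451]
contact_force: [0.6, 0.2, -0.3]
width: 0.0618
```

Run:
```python
from h import *
tool([0,170,130])
```

```text
t 1.07 tcp bed mm [-157.   300.6  231.5] F [ 0.6  0.2 -0.3] M [ 0.03 -0.06  0.05] w 61.8
toolx world [ 0.001  0.    -1.   ] bedy in tool [ 0.    -0.001  1.   ] bedx in tool [ 0.    -1.    -0.001] turn 0.0012 -3.1404
shift mm [ 101.5 -156.8 -130.8]
```

{"op": "move_arm", "data": {"rows": [[[0,-30,-25],0,62],[[10,-60,-50],0,62],[[30,-90,-75],0,62],[[50,-120,-100],0,62],[[70,-145,-121],0,62],[[80,-157,-131],0,62],[[90,-157,-131],0,62],[[90,-157,-131],0,62]]}}

```text
clock: 1.73
position: [0.5811, 0.1056, 0.1391]
ee_rot: [0.544, -0.45, 0.546, 0.452]
contact_force: [-0.6, -0.7, 0.7]
width: 0.0618
```

Run:
```python
from h import *
tool([0,170,56])
for n in("top","side"): cv2.imwrite(f"pics/{n}1.png",viewer.get_image(n)[:,:,::-1])
t=cv2.imread("pics/top1.png")[185:285,230:380]; s=cv2.imread("pics/side1.png")[120:310,200:340]
cv2.imwrite("pics/c1.png",np.hstack([cv2.resize(t,(450,300)),cv2.resize(s,None,fx=300/190,fy=300/190)]))
```

```text
t 1.73 tcp bed mm [ -1.2 169.1 139.1] F [-0.6 -0.7  0.7] M [-0.01  0.03 -0.04] w 61.8
toolx world [-0.005  0.001 -1.   ] bedy in tool [-0.     0.001  1.   ] bedx in tool [-0.005 -1.     0.001] turn -0.0008 3.1408
shift mm [83.1 -1.6  0.9]
```

View pics/c1.png

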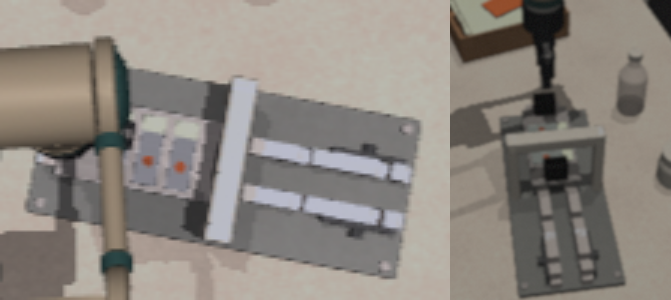

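The side picture shows the fingers directly above knob_a, at about (545,75)–(545,100) in the crop. Descending.

{"op": "move_arm", "data": {"rows": [[[20,-1,1],0,62],[[40,-1,1],0,62],[[55,-1,1],0,62],[[65,-1,1],0,62],[[73,-1,1],0,62],[[79,-1,1],0,62],[[81,-1,1],0,62],[[81,-1,1],0,62]]}}

```text
clock: 2.5
position: [0.5828, 0.1083, 0.0608]
ee_rot: [0.544, -0.451, 0.544, 0.452]
contact_force: [0.2, -0.2, 0.1]
width: 0.0617
```

Run:
```python
from h import *
tool([0,170,56])
```

```text
t 2.5 tcp bed mm [-1.000e-01  1.721e+02  6.080e+01] F [ 0.2 -0.2  0.1] M [ 0.   -0.05 -0.03] w 61.7
toolx world [-0.001  0.001 -1.   ] bedy in tool [ 0.001 -0.002  1.   ] bedx in tool [-0.001 -1.    -0.002] turn 0.0023 -3.1393
shift mm [ 4.8 -0.1 -2.1]
```

{"op": "move_arm", "data": {"rows": [[[3,0,-1],0,50],[[3,0,-1],0,40],[[3,0,-1],0,32],[[3,0,-1],0,26],[[3,0,-1],0,20],[[3,0,-1],0,15],[[3,0,-1],0,15],[[3,0,-1],0,15]], "force": 70}}

```text
clock: 3.17
position: [0.5828, 0.1071, 0.0583]
ee_rot: [0.544, -0.451, 0.544, 0.452]
contact_force: [-0.8, -2.4, 5.2]
width: 0.0255
```

Run:
```python
from h import *
tool([0,170,56])
```

```text
t 3.17 tcp bed mm [1.000e-01 1.709e+02 5.830e+01] F [-0.8 -2.4  5.2] M [-0.24  0.19 -0.16] w 25.5
toolx world [ 0.     0.001 -1.   ] bedy in tool [ 0.001 -0.002  1.   ] bedx in tool [-0.    -1.    -0.002] turn 0.0021 -3.1395
shift mm [ 2.3  0.1 -0.9]
```

{"op": "move_arm", "data": {"rows": [[[-3,0,0],0,15],[[-6,0,0],0,15],[[-10,0,0],0,15],[[-14,0,0],0,15],[[-18,0,0],0,15],[[-22,0,0],0,15],[[-22,0,0],0,15],[[-22,0,0],0,15]]}}

```text
clock: 3.83
position: [0.583, 0.1072, 0.0807]
ee_rot: [0.545, -0.452, 0.544, 0.452]
contact_force: [0.2, -1.2, -2.8]
width: 0.0252
```

Run:
```python
from h import *
tool([0,85,80])
for n in("top","side"): cv2.imwrite(f"pics/{n}2.png",viewer.get_image(n)[:,:,::-1])
s=cv2.imread("pics/side2.png")[150:290,210:330]
cv2.imwrite("pics/c2.png",cv2.resize(s,None,fx=4,fy=4,interpolation=cv2.INTER_CUBIC))
```

```text
t 3.83 tcp bed mm [  0.4 171.   80.7] F [ 0.2 -1.2 -2.8] M [ 0.24 -0.13  0.  ] w 25.2
toolx world [ 0.001  0.001 -1.   ] bedy in tool [ 0.001 -0.002  1.   ] bedx in tool [ 0.001 -1.    -0.002] turn 0.0021 -3.1394
shift mm [  0.6   0.6 -86. ]
```

View pics/c2.png

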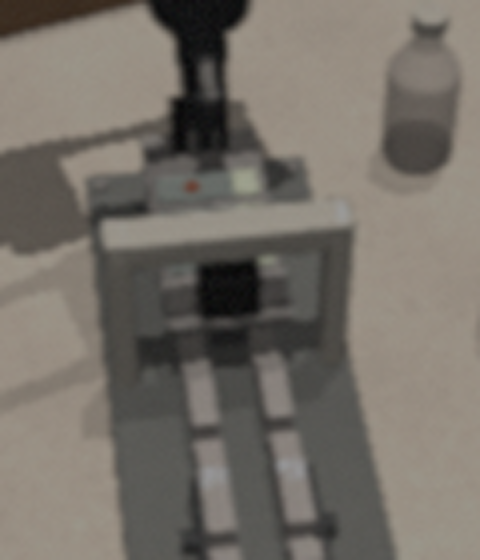

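The stage is lifted and level, with its weight at about 2.8 N. Knob_b shows under the arch at (228,288) in the crop. Sliding to the middle.

{"op": "move_arm", "data": {"rows": [[[0,0,-8],0,15],[[0,0,-22],0,15],[[0,0,-38],0,15],[[0,0,-54],0,15],[[0,0,-68],0,15],[[0,0,-79],0,15],[[0,0,-85],0,15],[[0,0,-85],0,15]]}}

```text
clock: 4.6
position: [0.5666, 0.0219, 0.0802]
ee_rot: [0.545, -0.451, 0.545, 0.451]
contact_force: [0.1, 0.2, -3.9]
width: 0.0251
```

Run:
```python
from h import *
tool([0,85.5,80])
```

```text
t 4.6 tcp bed mm [ 0.2 84.2 80.2] F [ 0.1  0.2 -3.9] M [ 0.32 -0.08  0.  ] w 25.1
toolx world [-0.     0.001 -1.   ] bedy in tool [ 0. -0.  1.] bedx in tool [-0.001 -1.    -0.   ] turn 0.0002 -3.1414
shift mm [0.2 0.2 1.3]
```

Lower gently, with a 1 mm correction along y.

{"op": "move_arm", "data": {"rows": [[[0,0,1],0,15],[[3,0,1],0,15],[[6,0,1],0,15],[[8,0,1],0,15],[[10,0,1],0,15],[[12,0,1],0,15],[[14,0,1],0,15],[[14,0,1],0,15]]}}

```text
clock: 5.27
position: [0.5665, 0.0231, 0.0656]
ee_rot: [0.544, -0.451, 0.545, 0.452]
contact_force: [0.5, 0.2, -2.7]
width: 0.0249
```

Run:
```python
from h import *
tool([0,85.5,58])
```

```text
t 5.27 tcp bed mm [-0.2 85.3 65.6] F [ 0.5  0.2 -2.7] M [ 0.27 -0.04  0.01] w 24.9
toolx world [-0.001  0.001 -1.   ] bedy in tool [ 0. -0.  1.] bedx in tool [-0.002 -1.    -0.   ] turn 0.0004 -3.1412
shift mm [ 7.6 -0.2  0.2]
```

Only the stage's weight shows, 7 mm above seated, so the rods have already entered the notches (riding on them would be 13 mm). Continuing.

{"op": "move_arm", "data": {"rows": [[[2,0,0],0,15],[[4,0,0],0,15],[[6,0,0],0,15],[[7,0,0],0,15],[[7.5,0,0],0,15],[[7.5,0,0],0,15]]}}

```text
clock: 5.77
position: [0.5665, 0.0231, 0.0584]
ee_rot: [0.544, -0.451, 0.545, 0.452]
contact_force: [-0.8, 0.8, -0.2]
width: 0.0252
```

Run:
```python
from h import *
tool([0,85.5,58])
```

```text
t 5.77 tcp bed mm [-0.2 85.3 58.4] F [-0.8  0.8 -0.2] M [ 0.09  0.16 -0.06] w 25.2
toolx world [-0.001  0.001 -1.   ] bedy in tool [ 0. -0.  1.] bedx in tool [-0.001 -1.    -0.   ] turn 0.0003 -3.1412
shift mm [ 0.4 -0.2  0.2]
```

{"op": "move_arm", "data": {"rows": [[[0,0,0],0,30],[[0,0,0],0,42],[[0,0,0],0,50],[[0,0,0],0,50],[[0,0,0],0,50],[[0,0,0],0,50],[[0,0,0],0,50],[[0,0,0],0,50]]}}

```text
clock: 6.43
position: [0.5664, 0.0231, 0.0584]
ee_rot: [0.544, -0.451, 0.545, 0.452]
contact_force: [-0.2, -1.0, -0.2]
width: 0.0501
```

{"op": "move_arm", "data": {"rows": [[[-5,0,0],0,50],[[-15,0,0],0,50],[[-35,0,0],0,50],[[-65,0,0],0,50],[[-100,0,0],0,50],[[-135,0,0],0,50],[[-155,0,0],0,50],[[-155,0,0],0,50]]}}

```text
clock: 7.1
position: [0.57, 0.0228, 0.2201]
ee_rot: [0.547, -0.454, 0.542, 0.449]
contact_force: [0.5, -0.9, 0.1]
width: 0.0501
```

Run:
```python
from h import *
tool([0,-85,215])
for n in("top","side"): cv2.imwrite(f"pics/{n}3.png",viewer.get_image(n)[:,:,::-1])
t=cv2.imread("pics/top3.png")[185:285,230:380]; s=cv2.imread("pics/side3.png")[150:310,210:330]
cv2.imwrite("pics/c3.png",np.hstack([cv2.resize(t,(480,320)),cv2.resize(s,None,fx=2,fy=2)]))
```

```text
t 7.1 tcp bed mm [  3.3  85.7 220.1] F [ 0.5 -0.9  0.1] M [ 0.04 -0.05  0.05] w 50.1
toolx world [ 0.011 -0.001 -1.   ] bedy in tool [ 0.002 -0.     1.   ] bedx in tool [ 0.011 -1.    -0.   ] turn 0.0004 -3.1411
shift mm [   4.8    3.4 -170.7]
```

View pics/c3.png

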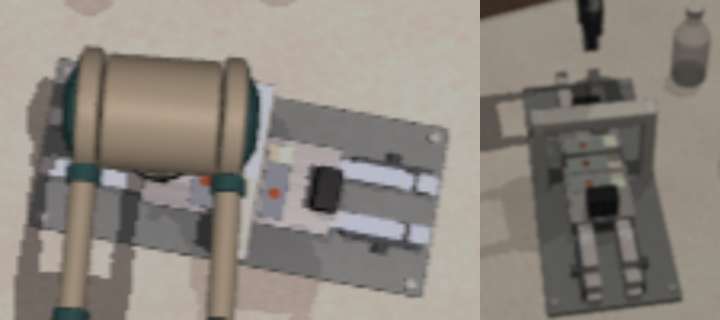

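Both views show the stage seated under the arch, with knob_b at (325,188) in the top crop clear of it and nothing touching. Crossing over the arch to knob_b.

{"op": "move_arm", "data": {"rows": [[[0,1,-15],0,60],[[0,2,-40],0,60],[[0,3,-70],0,60],[[0,3,-100],0,60],[[0,3,-130],0,60],[[0,3,-155],0,60],[[0,3,-170],0,60],[[0,3,-170],0,60]]}}

```text
clock: 7.87
position: [0.5308, -0.1462, 0.2129]
ee_rot: [0.545, -0.45, 0.546, 0.451]
contact_force: [0.3, -0.5, -0.5]
width: 0.0598
```

Run:
```python
from h import *
tool([0,-84.7,58])
cv2.imwrite("pics/side4.png",viewer.get_image("side")[:,:,::-1])
s=cv2.imread("pics/side4.png")[140:310,210:330]
cv2.imwrite("pics/c4.png",cv2.resize(s,None,fx=3,fy=3))
```

```text
t 7.87 tcp bed mm [ -3.7 -87.6 212.9] F [ 0.3 -0.5 -0.5] M [0.05 0.03 0.05] w 59.8
toolx world [-0.002 -0.    -1.   ] bedy in tool [-0.     0.003  1.   ] bedx in tool [-0.002 -1.     0.003] turn -0.003 3.1386
shift mm [154.9  -4.1   3. ]
```

View pics/c4.png

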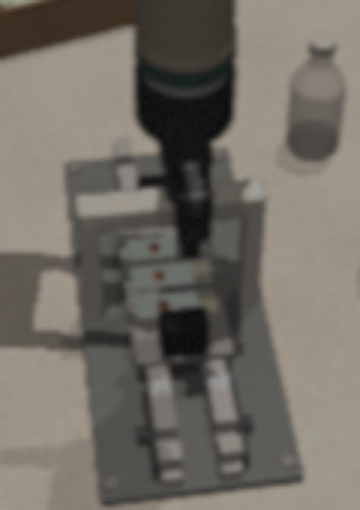

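The fingers are in line above knob_b, which is at (183,330) in the crop. Descending.

{"op": "move_arm", "data": {"rows": [[[15,-3,3],0,60],[[40,-4,3],0,60],[[70,-4,3],0,60],[[100,-4,3],0,60],[[120,-4,3],0,60],[[135,-4,3],0,60],[[140,-4,3],0,60],[[140,-4,3],0,60]]}}

```text
clock: 8.58
position: [0.534, -0.1402, 0.0711]
ee_rot: [0.544, -0.448, 0.546, 0.453]
contact_force: [-0.1, -0.6, -0.1]
width: 0.0604
```

Run:
```python
from h import *
tool([0,-84.7,58])
```

```text
t 8.58 tcp bed mm [ -1.7 -81.2  71.1] F [-0.1 -0.6 -0.1] M [-0.02 -0.03  0.03] w 60.4
toolx world [-0.006  0.004 -1.   ] bedy in tool [0.003 0.001 1.   ] bedx in tool [-0.007 -1.     0.001] turn -0.0015 3.1401
shift mm [13.1 -1.7 -3.6]
```

{"op": "move_arm", "data": {"rows": [[[4,-2,-3.5],0,60],[[10,-2,-3.5],0,60],[[13,-2,-3.5],0,60],[[13,-2,-3.5],0,60],[[13,-2,-3.5],0,60]]}}

```text
clock: 9.0
position: [0.5354, -0.1441, 0.0584]
ee_rot: [0.544, -0.448, 0.546, 0.453]
contact_force: [0.3, 0.0, 0.3]
width: 0.06
```

Run:
```python
from h import *
tool([0,-84.7,58])
```

```text
t 9.0 tcp bed mm [  0.4 -84.7  58.4] F [0.3 0.  0.3] M [-0.03 -0.03 -0.02] w 60.0
toolx world [-0.006  0.004 -1.   ] bedy in tool [0.003 0.002 1.   ] bedx in tool [-0.006 -1.     0.002] turn -0.0017 3.1399
shift mm [ 0.4  0.4 -0. ]
```

{"op": "move_arm", "data": {"rows": [[[0,0,0],0,48],[[0,0,0],0,38],[[0,0,0],0,30],[[0,0,0],0,25],[[0,0,0],0,20],[[0,0,0],0,15],[[0,0,0],0,15],[[0,0,0],0,15]], "force": 70}}

```text
clock: 9.67
position: [0.5356, -0.1441, 0.0589]
ee_rot: [0.544, -0.448, 0.546, 0.453]
contact_force: [-0.6, 1.3, 5.1]
width: 0.0252
```

Run:
```python
from h import *
tool([0,-84.7,58])
```

```text
t 9.67 tcp bed mm [  0.6 -84.7  58.9] F [-0.6  1.3  5.1] M [0.03 0.17 0.03] w 25.2
toolx world [-0.005  0.004 -1.   ] bedy in tool [0.003 0.002 1.   ] bedx in tool [-0.006 -1.     0.002] turn -0.0016 3.14
shift mm [ 0.9  0.6 -0. ]
```

{"op": "move_arm", "data": {"rows": [[[-3,0,0],0,15],[[-6,0,0],0,15],[[-10,0,0],0,15],[[-14,0,0],0,15],[[-18,0,0],0,15],[[-21,0,0],0,15],[[-21,0,0],0,15],[[-21,0,0],0,15]]}}

```text
clock: 10.33
position: [0.5359, -0.1443, 0.0801]
ee_rot: [0.544, -0.449, 0.545, 0.453]
contact_force: [0.3, 0.8, -3.3]
width: 0.0253
```

Run:
```python
from h import *
tool([0,-171,80])
```

```text
t 10.33 tcp bed mm [  0.9 -84.8  80.1] F [ 0.3  0.8 -3.3] M [-0.3   0.04 -0.04] w 25.3
toolx world [-0.005  0.003 -1.   ] bedy in tool [0.002 0.002 1.   ] bedx in tool [-0.005 -1.     0.002] turn -0.0015 3.1401
shift mm [ -0.1   0.7 -86.2]
```

{"op": "move_arm", "data": {"rows": [[[0,0,-8],0,15],[[0,0,-22],0,15],[[0,0,-38],0,15],[[0,0,-54],0,15],[[0,0,-68],0,15],[[0,0,-80],0,15],[[0,0,-87],0,15],[[0,0,-87],0,15]]}}

```text
clock: 11.0
position: [0.5193, -0.2318, 0.0798]
ee_rot: [0.545, -0.448, 0.546, 0.452]
contact_force: [-0.1, 0.3, -3.4]
width: 0.025
```

Run:
```python
from h import *
tool([0,-172,80])
for n in("top","side"): cv2.imwrite(f"pics/{n}5.png",viewer.get_image(n)[:,:,::-1])
t=cv2.imread("pics/top5.png")[185:285,230:380]; s=cv2.imread("pics/side5.png")[150:310,210:330]
cv2.imwrite("pics/c5.png",np.hstack([cv2.resize(t,(480,320)),cv2.resize(s,None,fx=2,fy=2)]))
```

```text
t 11.0 tcp bed mm [   0.9 -173.9   79.8] F [-0.1  0.3 -3.4] M [-0.28  0.04 -0.01] w 25.0
toolx world [-0.004  0.003 -1.   ] bedy in tool [0.002 0.004 1.   ] bedx in tool [-0.005 -1.     0.004] turn -0.0036 3.138
shift mm [-0.2  0.9  1.9]
```

View pics/c5.png

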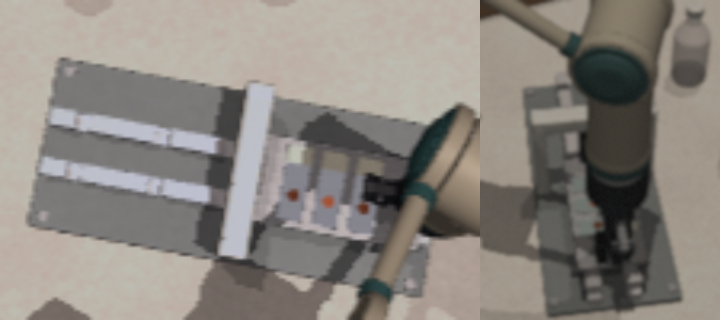

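The stage hangs level over the right side and knob_a is under the arch. Lowering to feel for the notch; riding on the rods would put the TCP at about 71.6 mm.

{"op": "move_arm", "data": {"rows": [[[0,0,2],0,15],[[3,0,2],0,15],[[6,0,2],0,15],[[8,0,2],0,15],[[10,0,2],0,15],[[11,0,2],0,15],[[11,0,2],0,15]]}}

```text
clock: 11.68
position: [0.5196, -0.2277, 0.0685]
ee_rot: [0.545, -0.448, 0.546, 0.453]
contact_force: [0.7, -0.2, -2.4]
width: 0.0259
```

Run:
```python
from h import *
tool([0,-172,58])
```

```text
t 11.68 tcp bed mm [   0.5 -169.8   68.5] F [ 0.7 -0.2 -2.4] M [-0.33  0.05  0.03] w 25.9
toolx world [-0.005  0.004 -1.   ] bedy in tool [0.003 0.002 1.   ] bedx in tool [-0.006 -1.     0.002] turn -0.0022 3.1394
shift mm [10.5  0.4 -2.3]
```

{"op": "move_arm", "data": {"rows": [[[1,0,-1],0,15],[[2,0,-1],0,15],[[3,0,-1],0,15],[[4,0,-1],0,15],[[4,0,-1],0,15]]}}

```text
clock: 12.1
position: [0.5192, -0.2285, 0.0642]
ee_rot: [0.545, -0.448, 0.546, 0.453]
contact_force: [-0.8, 0.0, -3.5]
width: 0.0251
```

Run:
```python
from h import *
tool([0,-172,58])
```

```text
t 12.1 tcp bed mm [   0.2 -170.7   64.2] F [-0.8  0.  -3.5] M [-0.25  0.04  0.06] w 25.1
toolx world [-0.006  0.004 -1.   ] bedy in tool [0.003 0.002 1.   ] bedx in tool [-0.006 -1.     0.002] turn -0.0023 3.1393
shift mm [ 6.2  0.2 -1.3]
```

{"op": "move_arm", "data": {"rows": [[[2,0,0],0,15],[[4,0,0],0,15],[[5,0,0],0,15],[[6,0,0],0,15],[[6,0,0],0,15]]}}

```text
clock: 12.52
position: [0.519, -0.2284, 0.0589]
ee_rot: [0.545, -0.448, 0.546, 0.453]
contact_force: [-2.2, 0.6, 2.8]
width: 0.0251
```

Run:
```python
from h import *
tool([0,-172,58])
```

```text
t 12.52 tcp bed mm [  -0.  -170.6   58.9] F [-2.2  0.6  2.8] M [-0.1   0.29  0.01] w 25.1
toolx world [-0.006  0.005 -1.   ] bedy in tool [0.003 0.002 1.   ] bedx in tool [-0.007 -1.     0.002] turn -0.0023 3.1393
shift mm [ 0.9 -0.  -1.4]
```

It is supported at the same 58.9 mm height as when seated in the middle. Releasing and retreating.

{"op": "move_arm", "data": {"rows": [[[0,0,0],0,30],[[0,0,0],0,42],[[0,0,0],0,54],[[0,0,0],0,58],[[0,0,0],0,58],[[0,0,0],0,58],[[0,0,0],0,58]]}}

```text
clock: 13.1
position: [0.519, -0.2285, 0.0588]
ee_rot: [0.545, -0.448, 0.546, 0.453]
contact_force: [-0.5, 0.4, 0.2]
width: 0.0578
```

{"op": "move_arm", "data": {"rows": [[[-5,0,0],0,58],[[-15,0,0],0,58],[[-35,0,0],0,58],[[-65,0,0],0,58],[[-100,0,0],0,58],[[-135,0,0],0,58],[[-165,0,0],0,58],[[-180,0,0],0,58]]}}

```text
clock: 13.77
position: [0.5217, -0.2302, 0.2446]
ee_rot: [0.546, -0.451, 0.545, 0.45]
contact_force: [0.4, 0.0, -0.3]
width: 0.0579
```

{"op": "move_arm", "data": {"rows": [[[0,20,-20],0,58],[[0,50,-50],0,58],[[0,80,-80],0,58],[[0,110,-110],0,58],[[0,140,-130],0,58],[[0,160,-140],0,58],[[0,160,-140],0,58]]}}

```text
clock: 14.35
position: [0.3342, -0.3384, 0.2454]
ee_rot: [0.546, -0.449, 0.546, 0.449]
contact_force: [0.6, 0.3, 0.1]
width: 0.058
```

Run:
```python
from h import *
tool()
for n in("top","side"): cv2.imwrite(f"pics/{n}6.png",viewer.get_image(n)[:,:,::-1])
t=cv2.imread("pics/top6.png")[195:285,230:380]; s=cv2.imread("pics/side6.png")[170:310,220:320]
cv2.imwrite("pics/c6.png",np.hstack([cv2.resize(t,(500,300),interpolation=2),cv2.resize(s,(214,300),interpolation=2)]))
from rig import finder
for n,o in(("top",6),("side",6)):
    print(n,"pred knob_a/b",proj(bed2w(BED,[[0,0,.073],[0,-.17,.073]]),n).round(1).tolist(),[ (d['centre'],d['score']) for d in finder.look_for("knob_b",n)[:3]])
```

```text
t 14.35 tcp bed mm [-161.1 -313.1  245.4] F [0.6 0.3 0.1] M [-0.02  0.01  0.01] w 58.0
toolx world [-0.    -0.001 -1.   ] bedy in tool [-0.001  0.007  1.   ] bedx in tool [-0.    -1.     0.007] turn -0.0066 3.135
top pred knob_a/b [[305.4, 239.2], [357.2, 248.6]] [([337.7, 244.3], 0.61)]
side pred knob_a/b [[267.6, 226.8], [276.6, 276.5]] [([270.6, 256.4], 0.56)]
```

View pics/c6.png

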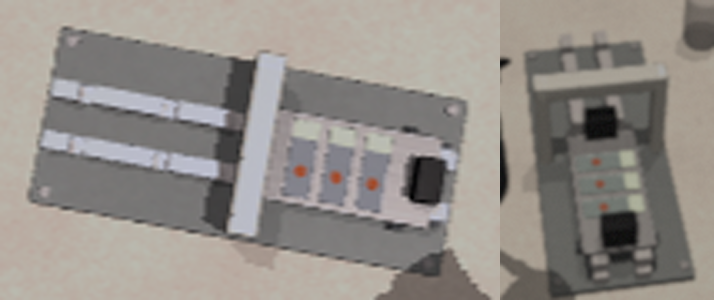

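Both views show the stage lying on the rails on the right. Knob_b is at about (358,249) in full top pixels, against a predicted (357,249). Knob_a is under the arch and the gripper is clear.

Run:
```python
from rig import manip
print(manip.sign_off())
```

```text
the job is handed in; nothing more can be done
None
```

I moved the stage as asked, handed the job in at about 14.4 s of the 67 s allowed, and got no verdict back.

- **Middle notches:** I lifted the stage by knob_a, lowered it into the middle notches, let go and backed off. The released stage showed seated under the lamp in both views.
- **Right-hand notches:** I took it by knob_b, lifted it and lowered it in steps. It went below the height at which it would ride on its rods with only its weight showing, so the rods were in the adjustable notches. It came to rest 58.9 mm up at the fingertips, the same as when it was gripped in the middle notches. That puts knob_b at about y = -171 mm in the bed's frame.
- **Last checks:** The final pictures show the stage lying on the rails, with knob_b where I predicted within about 1 pixel (read off by eye) and the gripper clear. I saw no sign of contact with the bystanders, but I didn't measure their positions afterwards.
- **Disagreements:**
  - The two camera views differed by about 0.009 rad in the bed's yaw and up to 3 mm in its place. The fit was still good enough for the rods to enter freely both times.
  - My first reading of the right-hand notch was -176.6 mm. I corrected it to about -172 mm using the known notch at -85 mm.
  - In the last check the trained network put "knob_b" nearer the middle of the stage, with scores of about 0.6. I relied on the pictures instead.

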